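# Clear the worn heads from the polishing turret

### The job

Take every worn red polishing head off the turret: turn the turret by its centre knob to bring the head to the gap at the front, unscrew it a quarter turn anticlockwise, lift it off and put it in the white tray, leaving the yellow and blue heads screwed on. Then set up the next job: turn the turret so that the head that suits the bangle lying on the wooden bench pin (yellow for the brass one, blue for the silver one) stands in the middle of the gap. Leave the bangles, the jar and the bar of polishing paste where they are.

Things in the scene. Friction and masses are not known exactly. Their poses are not given: they have to be found in the camera images.
- stand: fixed stand: steel base plate, 320 mm across, 12 mm thick; origin under its centre, on the turret's axis. A flat C-shaped keeper ring (radius 122 to 150 mm, underside 74 and top 78 mm above the bench) overlaps the skirts of mounted heads so that they cannot be lifted, except at its gap, 75 mm wide, on the stand's -x side, marked by a red stripe.
- front (a point): the front position: middle of the keeper's gap, 100 mm from the turret's axis on the stand's -x side, 50 mm above the bench. A mounted head within about 12 mm of it can be lifted clear of the keeper.
- turret: round grey turret, 276 mm across, turning either way without limit or clicks about its vertical axis on the stand; friction (0.3 N m) keeps it where it is left. Five mounts lie evenly on a circle of 100 mm radius, one on the turret's +x axis, all with the same orientation in the turret's frame. Origin on the axis, 12 mm above the bench; the axes turn with it.
- knob (a point): middle of the black bar knob on the turret's axis, fixed to the turret, to turn it by: 64 mm long along its x, 20 mm wide, 36 mm high, from 98 to 134 mm above the bench.
- turret_top (a point): centre of the turret's upper face, 50 mm above the bench, axes as the turret's. Heads stand on it (mid points 90 mm above the bench). Two brass lips per mount hold a head's lugs. Screwed on, its x is parallel to the turret's x within 0.1 rad, either way. Turned 70 to 115 degrees anticlockwise (seen from above) it lifts off its 12 mm stub; it turns easily, without rising.
- red_a_mid (a point): worn red polishing head, 80 mm tall: red barrel, 34 mm diameter, over its upper 60 mm; under it a 60 mm aluminium skirt disc, 15 to 20 mm above the underside; then a foot with two lugs reaching 32 mm from the axis along its own +x and -x. Point: on the axis, 40 mm above the underside; z runs up the axis. May be absent.
- red_b_mid (a point): worn red polishing head, 80 mm tall: red barrel, 34 mm diameter, over its upper 60 mm; under it a 60 mm aluminium skirt disc, 15 to 20 mm above the underside; then a foot with two lugs reaching 32 mm from the axis along its own +x and -x. Point: on the axis, 40 mm above the underside; z runs up the axis. May be absent.
- red_c_mid (a point): worn red polishing head, 80 mm tall: red barrel, 34 mm diameter, over its upper 60 mm; under it a 60 mm aluminium skirt disc, 15 to 20 mm above the underside; then a foot with two lugs reaching 32 mm from the axis along its own +x and -x. Point: on the axis, 40 mm above the underside; z runs up the axis. May be absent.
- yellow_mid (a point): good yellow polishing head, 80 mm tall: yellow barrel, 34 mm diameter, over its upper 60 mm; under it a 60 mm aluminium skirt disc, 15 to 20 mm above the underside; then a foot with two lugs reaching 32 mm from the axis along its own +x and -x. Point: on the axis, 40 mm above the underside; z runs up the axis.
- blue_mid (a point): good blue polishing head, 80 mm tall: blue barrel, 34 mm diameter, over its upper 60 mm; under it a 60 mm aluminium skirt disc, 15 to 20 mm above the underside; then a foot with two lugs reaching 32 mm from the axis along its own +x and -x. Point: on the axis, 40 mm above the underside; z runs up the axis.
- tray_in (a point): centre of the inner floor of a loose white open tray, 180 x 180 x 30 mm outside, walls and floor 5 mm, this point 5 mm above the bench; axes along its sides. It weighs 0.9 kg and may be left or right of the turret.
- pin (a point): centre of the top of the light wooden bench pin, an 84 mm square block on the fixed dark work board, 30 mm above the bench. The bangle lying on it is the next job.
- pad (a point): centre of the top of the black rubber pad, an 84 mm square block beside the bench pin on the same board, same height; the bangle lying here is waiting.
- brass_bangle_mid (a point): yellow brass bangle, a ring of 66 mm outside diameter and 14 mm height lying flat on the pin or the pad; this point: its centre, half-way up.
- silver_bangle_mid (a point): silver-grey bangle, same size; this point: its centre, half-way up.
- jar: closed jar, 60 mm across and 80 mm tall, standing on the bench; a bystander. Origin under its centre.
- paste_bar: red-brown bar of polishing paste, 40 x 90 x 35 mm, lying on the bench; a bystander. Origin under its centre.
Things that resemble listed ones, but are neither listed nor needed, are in the scene too. Leave any green or turquoise look-alike of the part that bears blue_mid alone.

How it is judged:
On the way:
1. all the red heads lie or stand in the tray (x of red_a_mid in the frame of tray_in between -0.085 and 0.085 m and y of red_a_mid in the frame of tray_in between -0.085 and 0.085 m and z of red_a_mid in the frame of tray_in between 0 and 0.055 m and x of red_b_mid in the frame of tray_in between -0.085 and 0.085 m and y of red_b_mid in the frame of tray_in between -0.085 and 0.085 m and z of red_b_mid in the frame of tray_in between 0 and 0.055 m and x of red_c_mid in the frame of tray_in between -0.085 and 0.085 m and y of red_c_mid in the frame of tray_in between -0.085 and 0.085 m and z of red_c_mid in the frame of tray_in between 0 and 0.055 m), for 0.2 s.
At the end, for the whole second after the job is handed in: Each red head present rests in the tray (mid point within 85 mm of its centre along each side, under 55 mm above its floor); yellow and blue still screwed on (within 6 mm and 0.5 rad); the head matching the bangle on the pin within 15 mm of the front position; all at rest (all of step 1 and linear speed of each of red_a, red_b, red_c below 0.02 m/s and z of yellow_mid in the frame of turret_top between 0.034 and 0.046 m and horizontal distance between yellow_mid and turret_top between 0.09 and 0.11 m and angle between the x axis of each of yellow_mid, blue_mid and the x axis of turret_top, either way round below 0.5 rad and z of blue_mid in the frame of turret_top between 0.034 and 0.046 m and horizontal distance between blue_mid and turret_top between 0.09 and 0.11 m and ((horizontal distance between brass_bangle_mid and pin below 0.04 m and horizontal distance between yellow_mid and front below 0.015 m) or (horizontal distance between silver_bangle_mid and pin below 0.04 m and horizontal distance between blue_mid and front below 0.015 m)) and angular speed of turret below 0.05 rad/s); the robot touches nothing.
It fails at once if the brass bangle is moved by more than 30 mm (distance of brass_bangle_mid from where it was at the start of the episode above 0.03 m).
It fails at once if the silver bangle is moved by more than 30 mm (distance of silver_bangle_mid from where it was at the start of the episode above 0.03 m).
It fails at once if the jar is moved by more than 30 mm (distance of jar from where it was at the start of the episode above 0.03 m).
It fails at once if the paste bar is moved by more than 30 mm (distance of paste_bar from where it was at the start of the episode above 0.03 m).
Of red_a, red_b, red_c only 2 to 3 are there at a start; the rules pass over those that are not, and their reading is None.
At some moment in a run one of tray may be knocked a few centimetres aside while the robot is not near it.
Once in a run the grip may slacken for a moment while it holds something.
It also fails if it takes over 210 s, if anything falls off the work surface, if the arm or the gripper's body presses on something with over 40 N, if the wrist force passes 120 N, or if a joint passes its speed limit or range.

### The arm

A 6-joint arm with a two-finger parallel gripper is mounted at the origin on the work surface. World frame = base frame: x ahead of the robot, y to its left, z up, the work surface at z = 0. Lengths are in m, angles in rad, forces in N, time in s.
With the tool pointing down it reaches from about 0.25 to 0.8 m from the base axis. Payload 8.5 kg.
Tool frame: the origin (TCP) lies on the centre line of the jaws, within the pads' length; the fingertips stand 19 mm ahead of it and the grasp point (between the pads) is the TCP; z points along the fingers, y is the line along which they close (so a half turn about z gives the same grasp; the last joint's range is limited). The gripper opens to 85 mm and grips with 20 to 120 N. Pads are 22 mm wide; open, the fingers measure 114 mm over their backs; the gripper's body (76 mm by 85 mm) begins 54 mm behind the grasp point. The pads swing forward as they close: fully open they stand 13 mm farther back than shut.
Start: joints at [1.19, 0.238, -0.013, 1.319, 0, 1.571], TCP at [0.195, 0.487, 0.25] pointing down, gripper open.
Joint ranges: [-2.66, 2.66], [-1.03, 1.9], [-1.14, 1.46], [-1.82, 2.27], [-1.45, 1.34], [-3.14, 3.14]. Speed limits (rad/s): [2.22, 2.22, 2.79, 3.14, 3.14, 3.14].

### API

Orientations are given as a rotation vector (axis times angle).
In Python, from rig import arm gives the robot as it stands.
- The arm moves only by the tool play_rows, never from a script. Its argument "deltas" is a list of rows, each a list of 7 numbers: the shift along the world's x, y, z in m, then the turn, a rotation vector about the world's x, y, z in degrees, then the closure, from 0 (fully open) to 1 (shut). In form: [[dx, dy, dz, ax, ay, az, grip], ...]. A call has 1 to 12 rows; each row is the pose to reach, as a shift and turn from the pose commanded when the call began; what a row does not reach only later rows make up. A row lasts 1/10 s, in which the tool goes at most 50 mm and 8.59 degrees, less where a joint would pass 70% of its speed; a pose out of reach is approached as far as the arm can. A call with a gripper value outside its range is refused whole. The fingers move at their own pace and stop on an object; "newtons" is the grip in N (left out, the last holds). Time passes only in rows, so rows that repeat a pose let the fingers close. It gives the time, the measured TCP pose, the force, the opening and the grip force at its end, in the units of the state.
- arm.get_state(): the state, without advancing time (a new reading comes with each control period).
- arm.read_camera(name): name is "scene" or "top"; returns a dict with "img" (384x512x3 uint8, red, green, blue), "depth" (384x512 float32, m along the optical axis (not along the pixel's ray), 0 where there is no reading), "vertical_fov" (degrees; the focal length in pixels is half the picture's height over the tangent of half this angle, whatever the lens; pixels are square), "cx", "cy" (the principal point, pixels), "R" (3x3) and "t" (3): a world point X has camera coordinates R X + t. Camera axes: x right, y down, z forward; pixel columns grow to the right and rows downward; lengths in m; the calibration is good to about 2 mm. A picture is of the moment at which its call begins.
- arm.finish_job(): hands the job in; it is judged then, once.
The state is a dict: "time_s": time; "q": joint angles; "qvel": joint speeds; "joint_torque": joint torques, N m; "ee_pos": TCP position; "tool_rot": TCP orientation; "force": force on the tool from outside, world axes, zero at the start; "torque": the same for the moment, N m; "gripper_width": opening from 0.0 (shut) to 1.0 (fully open); "grip_force": force on a finger pad.
Only numpy, scipy, OpenCV 4.12 (cv2) and the standard library are available. Lean on these libraries where they do the work, as an engineer would, in place of code of your own. Each camera call takes 0.05 s, during which the arm holds its last target. There are 200 camera calls.

## Working session

There is one attempt and no reset: what is moved stays moved. The work goes in short steps, Python scripts to look and compute and a tool call to move; the robot and the scene stay as the last step left them, time stands still between calls to the robot, and variables do not carry over. Pictures are saved under pics/ and viewed, at most 14 in all, crops included, and the job is handed in when it is done.

Besides the shell and the picture viewer there is one more tool, called after "Call:" as name([rows], argument=value, ...), one row to a line, values as JSON. play_rows: Moves the arm, as the interface text tells. Its arguments: {"type":"object","properties":{"deltas":{"type":"array","items":{"type":"array","items":{"type":"number"}}},"newtons":{"type":"number"}},"required":["deltas"]}

```bash
mkdir -p pics; cat > h.py <<'E'
import numpy as np, cv2
from rig import arm
def cam(n):
    c=arm.read_camera(n); c['f']=c['img'].shape[0]/2/np.tan(np.radians(c['vertical_fov'])/2); return c
def pts(c):
    h,w=c['depth'].shape; v,u=np.mgrid[:h,:w]; d=c['depth']
    P=np.stack([(u-c['cx'])/c['f']*d,(v-c['cy'])/c['f']*d,d],-1)
    return (P-c['t'])@c['R']
def ray(c,u,v,z):
    d=c['R'].T@np.array([(u-c['cx'])/c['f'],(v-c['cy'])/c['f'],1]); o=-c['R'].T@c['t']
    return o+d*(z-o[2])/d[2]
def save(c,name): cv2.imwrite('pics/'+name,c['img'][...,::-1])
E
python3 - <<'E'
from h import *
for n in('top','scene'):
    c=cam(n); save(c,n+'0.png'); print(n,c['f'],-c['R'].T@c['t'],c['R'].round(3).tolist())
    np.savez('pics/'+n+'0.npz',**c)
print(arm.get_state())
E
```

```text
top 392.84234999988297 [0.58221003 0.00485611 1.09343891] [[-0.005, -1.0, -0.03], [-0.998, 0.007, -0.056], [0.056, 0.03, -0.998]]
scene 496.87542672480765 [1.41570086 0.67777851 0.95337619] [[-0.645, 0.764, -0.018], [0.495, 0.401, -0.771], [-0.582, -0.506, -0.637]]
{'time_s': 0.1, 'q': array([ 1.19001043e+00,  2.38751103e-01, -1.41695219e-02,  1.31917930e+00,
       -1.02202358e-05,  1.57082376e+00]), 'qvel': array([-0.00171157, -0.00253412,  0.00222957, -0.00048137, -0.00089686,
       -0.00064885]), 'joint_torque': array([-9.19190934e-04, -5.39724576e+01,  3.46997380e+01,  1.34676936e-02,
       -1.03898894e-04,  7.09663539e-06]), 'ee_pos': array([0.19499313, 0.48708004, 0.24972615]), 'tool_rot': array([-5.94527324e-01, -3.08458275e+00,  2.01358138e-03]), 'force': array([ 0.52410974,  1.09570905, -0.4766581 ]), 'torque': array([-0.03077379, -0.00193771, -0.06469938]), 'grip_force': 0.0, 'gripper_width': 0.997592070267601}
```

View pics/top0.png

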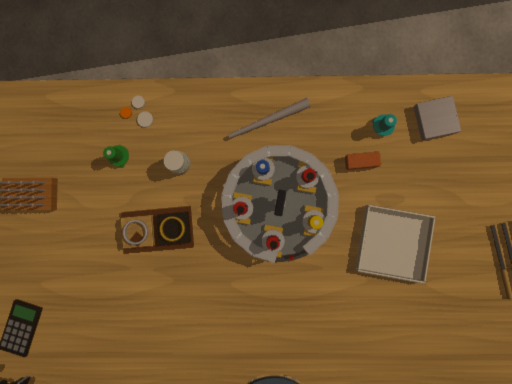

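View pics/scene0.png

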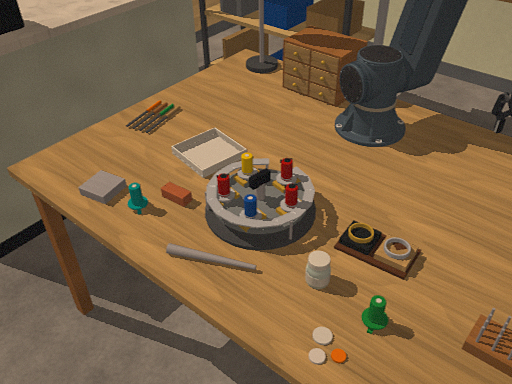

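Silver bangle lies on the light pin (135,232), brass on the black pad (172,229), so blue goes to the front. Three reds: (240,209), (273,242), (308,177); tray at (396,244); gap near (290,257).

```bash
cat >> h.py <<'E'
from scipy.optimize import least_squares
def circ(p,r=None):
    s=least_squares(lambda a:np.hypot(p[:,0]-a[0],p[:,1]-a[1])-(a[2] if r is None else r),[*p.mean(0),r or .03],loss='soft_l1',f_scale=.003); return s.x
def heads(c,zl=.1):
    P=pts(c); hsv=cv2.cvtColor(c['img'],cv2.COLOR_RGB2HSV); H,S,V=[hsv[...,i].astype(int) for i in range(3)]
    out=[]
    for n,m in dict(red=((H<6)|(H>174)),yellow=(H>20)&(H<34),blue=(H>105)&(H<130)).items():
        m=m&(S>120)&(V>50)&(P[...,2]>zl)&(P[...,2]<.16)&(P[...,0]>.2)
        k,l,st,_=cv2.connectedComponentsWithStats(m.astype(np.uint8))
        for i in range(1,k):
            if st[i,4]<25: continue
            q=P[l==i]; t=q[q[:,2]>q[:,2].max()-.012]
            out.append((n,st[i,4],((q[:,:2].min(0)+q[:,:2].max(0))/2).round(4),t.mean(0).round(4)))
    return out
def knob(c,ctr):
    P=pts(c); g=c['img'].max(-1); m=(np.hypot(P[...,0]-ctr[0],P[...,1]-ctr[1])<.045)&(P[...,2]>.12)&(P[...,2]<.145)
    p=P[m][:,:2]; r=cv2.minAreaRect((p*1000).astype(np.float32)); w,v=np.linalg.eigh(np.cov(p.T))
    return len(p),p.mean(0).round(4),r,np.degrees(np.arctan2(v[1,1],v[0,1]))
E
python3 - <<'E'
from h import *
for n in('top','scene'):
    c=dict(np.load('pics/'+n+'0.npz')); P=pts(c)
    print(n); [print(h) for h in heads(c)]
    m=(P[...,2]>.073)&(P[...,2]<.082)&(c['img'].min(-1)>110)&(P[...,0]>.3)
    R=np.hypot(P[...,0]-.58,P[...,1]+.05)
    p=P[m&(R<.3)]; a=circ(p[:,:2]); print('ring',len(p),a)
    r=np.hypot(p[:,0]-a[0],p[:,1]-a[1]); p=p[(r>.115)&(r<.155)]; a=circ(p[:,:2]); print('ring',len(p),a)
    th=np.sort(np.degrees(np.arctan2(p[:,1]-a[1],p[:,0]-a[0]))%360); d=np.diff(th); i=d.argmax(); print('gap',th[i],th[i+1],d[i])
    print('knob',knob(c,a[:2]))
    # tray
    w=(c['img'].min(-1)>120)&(P[...,1]<-.2)&(P[...,2]>-.01)&(P[...,2]<.036)&(P[...,0]>.2)&(P[...,0]<.65)
    k,l,st,_=cv2.connectedComponentsWithStats(w.astype(np.uint8)); i=1+st[1:,4].argmax(); q=P[l==i]; print('tray',cv2.minAreaRect((q[:,:2]*1000).astype(np.float32)),q[:,2].max())
    red=(c['img'][...,0]>120)&(c['img'][...,1]<60)&(R<.25)&(P[...,2]<.095); q=P[red]; print('stripe',len(q),np.median(q,0))
    big=cv2.resize(c['img'][130:290,190:440] if n=='top' else c['img'][120:270,170:420],None,fx=3.2,fy=3.2,interpolation=cv2.INTER_CUBIC); cv2.imwrite('pics/%sz.png'%n,big[...,::-1])
E
```

```text
top
('red', np.int32(109), array([ 0.6604, -0.0889]), array([ 0.6629, -0.0873,  0.1301]))
('red', np.int32(106), array([0.5789, 0.0833]), array([0.5807, 0.0827, 0.1301]))
('red', np.int32(113), array([0.4947, 0.0028]), array([0.4965, 0.003 , 0.13  ]))
('yellow', np.int32(133), array([ 0.544 , -0.1027]), array([ 0.5444, -0.1031,  0.1298]))
('blue', np.int32(86), array([0.6808, 0.0261]), array([0.6801, 0.026 , 0.1303]))
ring 133 [ 0.59139866 -0.01458541  0.13269366]
ring 133 [ 0.59139866 -0.01458541  0.13269366]
gap 130.02546848602634 230.96340362711865 100.93793514109231
knob (211, array([ 0.592 , -0.0159]), ((592.488037109375, -15.98354434967041), (19.879810333251953, 63.677696228027344), 79.30348205566406), np.float64(168.9508277687608))
tray ((531.6429443359375, -247.61212158203125), (0.0, 0.0), 0.0) 0.030725547760824576
stripe 3 [ 0.71181912 -0.20685547  0.03506911]
scene
('red', np.int32(119), array([0.4948, 0.006 ]), array([0.5007, 0.0079, 0.1261]))
('red', np.int32(137), array([ 0.6645, -0.0862]), array([ 0.6665, -0.0834,  0.1264]))
('red', np.int32(136), array([0.5824, 0.0842]), array([0.5855, 0.0875, 0.1266]))
('yellow', np.int32(123), array([ 0.5462, -0.1019]), array([ 0.5488, -0.0988,  0.126 ]))
('blue', np.int32(131), array([0.6836, 0.0291]), array([0.6862, 0.0302, 0.1271]))
ring 1469 [ 0.59140709 -0.01519156  0.13835171]
ring 1468 [ 0.59141518 -0.01520759  0.13836078]
gap 175.7709974934879 208.35557210481747 32.58457461132957
knob (166, array([ 0.5958, -0.0119]), ((593.1068725585938, -14.673484802246094), (24.61805534362793, 65.69055938720703), 81.72927856445312), np.float64(168.16567033160769))
tray ((479.22607421875, -342.4524230957031), (219.19403076171875, 182.98419189453125), 79.42887115478516) 0.03243082020948749
stripe 14 [ 0.52273926 -0.00478918  0.08058005]
```

View pics/topz.png

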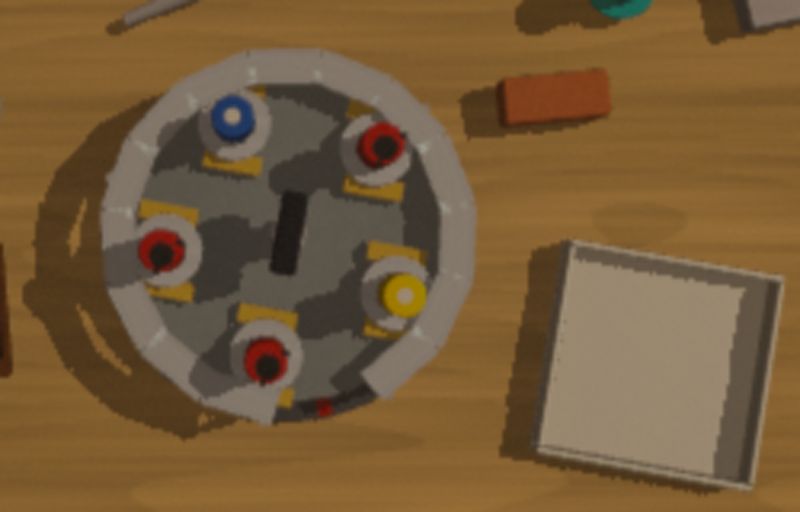

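The zoomed top view shows keeper gap ends at zoom pixels (276,405) and (373,385), red stripe at (324,408), and tray corners at (572,240), (783,278), (752,488), (536,452).

```bash
python3 - <<'E'
from h import *
c=dict(np.load('pics/top0.npz')); C=np.array([.592,-.016])
f=lambda u,v,z: ray(c,190+(u+.5)/3.2-.5,130+(v+.5)/3.2-.5,z)[:2]
for n,u,v,z in [('gl',276,405,.078),('gr',373,385,.078),('gl in',280,385,.078),('gr in',362,372,.078),('stripe',324,408,.03),('stripe',324,408,.078),('stripe',324,408,.05)]:
    p=f(u,v,z); d=p-C; print(n,p.round(4),np.hypot(*d).round(4),np.degrees(np.arctan2(d[1],d[0]))%360)
t=np.array([f(u,v,.03) for u,v in [(572,240),(783,278),(752,488),(536,452)]]); print('tray',t.round(3).tolist(),t.mean(0))
print('edge deg',np.degrees(np.arctan2(*(t[1]-t[0])[::-1])))
# ring circle from keeper in top image
P=pts(c); r=np.hypot(*(P[...,:2]-C).transpose(2,0,1)); a=np.degrees(np.arctan2(P[...,1]-C[1],P[...,0]-C[0]))%360
m=(P[...,2]>.07)&(P[...,2]<.086)&(r>.115)&(r<.158)
print(circ(P[m][:,:2]))
h=np.histogram(a[m],bins=np.arange(150,240,4)); print(h[0],h[1])
E
```

```text
gl [ 0.4551 -0.0059] 0.1373 175.76307154472792
gr [ 0.4708 -0.0834] 0.1387 209.09484537152682
gl in [ 0.471  -0.0092] 0.1212 176.77139435747992
gr in [ 0.4812 -0.0748] 0.1254 207.93633813340367
stripe [ 0.4465 -0.0465] 0.1486 191.83799741111005
stripe [ 0.4527 -0.0442] 0.1422 191.43011926242391
stripe [ 0.4491 -0.0455] 0.1459 191.67244059118246
tray [[0.586, -0.255], [0.553, -0.429], [0.381, -0.399], [0.41, -0.222]] [ 0.48254038 -0.32620547]
edge deg -100.5917563486265
[ 0.59264918 -0.01600669  0.13705297]
[40 43 48 45 39 45 26  3  0  0  0  0  0  0 17 45 41 41 41 44 45 47] [150 154 158 162 166 170 174 178 182 186 190 194 198 202 206 210 214 218
 222 226 230 234 238]
```

Call:
play_rows([
  [0.3975,-0.503,0,0,0,10.8,0],
  [0.3975,-0.503,0,0,0,10.8,0],
  [0.3975,-0.503,0,0,0,10.8,0],
  [0.3975,-0.503,0,0,0,10.8,0],
  [0.3975,-0.503,0,0,0,10.8,0],
  [0.3975,-0.503,0,0,0,10.8,0],
  [0.3975,-0.503,0,0,0,10.8,0],
  [0.3975,-0.503,0,0,0,10.8,0],
  [0.3975,-0.503,0,0,0,10.8,0],
  [0.3975,-0.503,0,0,0,10.8,0],
  [0.3975,-0.503,0,0,0,10.8,0],
  [0.3975,-0.503,0,0,0,10.8,0],
], newtons=40)

```text
time_s: 1.3
ee_pos: [0.5658, 0.0173, 0.25]
tool_rot: [-0.302, -3.127, 0.0]
force: [0.5, 0.8, 0.5]
gripper_width: 1.002
grip_force: 0.0
```

```bash
cat >> h.py <<'E'
def yaw(s):
    R=cv2.Rodrigues(np.array(s['tool_rot']))[0]; return np.degrees(np.arctan2(R[1,1],R[0,1]))
def st():
    s=arm.get_state(); print('t',round(s['time_s'],2),'p',np.round(s['ee_pos'],4),'closing',round(yaw(s),1),'q',np.degrees(s['q']).round(1),'F',np.round(s['force'],1),'w',round(s['gripper_width'],3),'g',round(s['grip_force'],1))
E
python3 -c "
from h import *
st()"
```

```text
t 1.3 p [0.5658 0.0173 0.25  ] closing 79.0 q [ 1.8 17.7  4.9 77.2  0.  12.8] F [0.5 0.8 0.5] w 1.002 g 0.0
```

Call:
play_rows([
  [0.0267,-0.0333,0,0,0,0,0],
  [0.0267,-0.0333,-0.05,0,0,0,0],
  [0.0267,-0.0333,-0.1,0,0,0,0],
  [0.0267,-0.0333,-0.132,0,0,0,0],
  [0.0267,-0.0333,-0.132,0,0,0,1],
  [0.0267,-0.0333,-0.132,0,0,0,1],
  [0.0267,-0.0333,-0.132,0,0,0,1],
  [0.0267,-0.0333,-0.132,0,0,0,1],
  [0.0267,-0.0333,-0.132,0,0,0,1],
  [0.0267,-0.0333,-0.132,0,0,0,1],
  [0.0267,-0.0333,-0.132,0,0,0,1],
  [0.0267,-0.0333,-0.132,0,0,0,1],
], newtons=40)

```text
time_s: 2.5
ee_pos: [0.5923, -0.0176, 0.1211]
tool_rot: [0.305, 3.123, -0.01]
force: [-5.1, -20.1, 10.5]
gripper_width: 0.229
grip_force: 51.4
```

```bash
python3 -c "
from h import *
st()"
```

```text
t 2.5 p [ 0.5923 -0.0176  0.1211] closing 78.8 q [-1.5 24.  -5.1 60.8 -0.4  9.6] F [ -5.1 -20.1  10.5] w 0.229 g 51.4
```

Call:
play_rows([
  [0,-0.002,0.002,0,0,0,1],
  [0,-0.002,0.002,0,0,6,1],
  [0,-0.002,0.002,0,0,12,1],
  [0,-0.002,0.002,0,0,18,1],
  [0,-0.002,0.002,0,0,23,1],
  [0,-0.002,0.002,0,0,23,1],
  [0,-0.002,0.002,0,0,23,1],
])

```text
time_s: 3.2
ee_pos: [0.592, -0.0169, 0.1213]
tool_rot: [-0.327, 3.123, -0.003]
force: [0.3, -5.9, -4.7]
gripper_width: 0.227
grip_force: 44.8
```

```bash
python3 -c "
from h import *
st()"
```

```text
t 3.2 p [ 0.592  -0.0169  0.1213] closing 102.0 q [ -1.6  24.   -5.   61.   -0.1 -13.5] F [ 0.3 -5.9 -4.7] w 0.227 g 44.8
```

Call:
play_rows([
  [0,0,0,0,0,0,0],
  [0,0,0,0,0,0,0],
  [0,0,0,0,0,0,0],
  [0,0,0.05,0,0,0,0],
  [0,0,0.08,0,0,0,0],
  [-0.05,-0.01,0.08,0,0,0,0],
  [-0.098,-0.0195,0.08,0,0,0,0],
  [-0.098,-0.0195,0.08,0,0,0,0],
  [-0.098,-0.0195,0.08,0,0,0,0],
])

```text
time_s: 4.1
ee_pos: [0.4932, -0.0355, 0.2012]
tool_rot: [-0.327, 3.123, -0.0]
force: [0.7, -0.3, 0.7]
gripper_width: 1.002
grip_force: 0.0
```

```bash
python3 - <<'E'
from h import *
st()
for n in('top','scene'):
    c=cam(n); print(n); [print(h) for h in heads(c)]; print(knob(c,[.592,-.0165]))
save(c,'s1.png')
E
```

```text
t 4.1 p [ 0.4932 -0.0355  0.2012] closing 102.0 q [ -4.1  11.9 -10.5  67.6   0.  -16.1] F [ 0.7 -0.3  0.7] w 1.002 g 0.0
top
('red', np.int32(106), array([ 0.6829, -0.0555]), array([ 0.6838, -0.0551,  0.1302]))
('red', np.int32(111), array([0.5422, 0.0705]), array([0.5433, 0.0707, 0.1303]))
('yellow', np.int32(143), array([ 0.5816, -0.1147]), array([ 0.5816, -0.1148,  0.1301]))
('blue', np.int32(90), array([0.6575, 0.0572]), array([0.6577, 0.0574, 0.1302]))
(214, array([ 0.5923, -0.016 ]), ((592.5133666992188, -15.960147857666016), (63.78720474243164, 19.962190628051758), 12.020134925842285), np.float64(-167.57462317851088))
scene
('red', np.int32(112), array([ 0.4976, -0.0334]), array([ 0.5006, -0.0316,  0.1271]))
('red', np.int32(140), array([0.5443, 0.0738]), array([0.5477, 0.0756, 0.1274]))
('red', np.int32(141), array([ 0.6853, -0.0542]), array([ 0.6884, -0.0511,  0.1262]))
('yellow', np.int32(132), array([ 0.5839, -0.1139]), array([ 0.5849, -0.1114,  0.1258]))
('blue', np.int32(132), array([0.6603, 0.0596]), array([0.6623, 0.0617, 0.1267]))
(148, array([ 0.5964, -0.0112]), ((593.6239624023438, -13.649625778198242), (64.13227081298828, 22.45554542541504), 10.894208908081055), np.float64(-168.1950665380853))
```

View pics/s1.png

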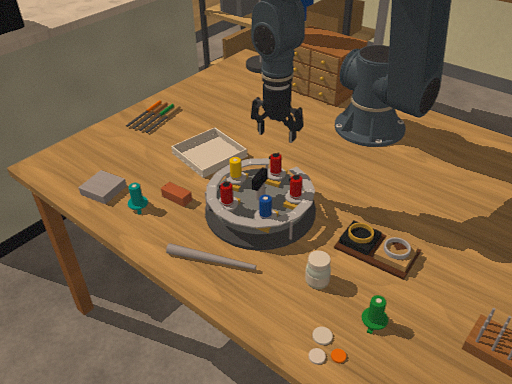

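Call:
play_rows([
  [0.001,-0.001,-0.045,0,0,0,0],
  [0.001,-0.001,-0.089,0,0,0,0],
  [0.001,-0.001,-0.089,0,0,0,0],
  [0.001,-0.001,-0.089,0,0,0,1],
  [0.001,-0.001,-0.089,0,0,0,1],
  [0.001,-0.001,-0.089,0,0,0,1],
  [0.001,-0.001,-0.089,0,0,0,1],
  [0.001,-0.001,-0.089,0,0,0,1],
  [0.001,-0.001,-0.089,0,0,0,1],
  [0.001,-0.001,-0.089,0,0,0,1],
], newtons=50)

```text
time_s: 5.2
ee_pos: [0.4959, -0.0365, 0.113]
tool_rot: [-0.327, 3.121, -0.001]
force: [0.7, 0.3, 6.1]
gripper_width: 0.387
grip_force: 48.9
```

```bash
python3 -c "
from h import *
st()"
```

```text
t 5.2 p [ 0.4959 -0.0365  0.113 ] closing 102.0 q [ -4.2  15.9 -19.   54.9   0.  -16.2] F [0.7 0.3 6.1] w 0.387 g 48.9
```

Call:
play_rows([
  [0,0,0,0,0,8.5,1],
  [0,0,0,0,0,17,1],
  [0,0,0,0,0,25.5,1],
  [0,0,0,0,0,34,1],
  [0,0,0,0,0,42.5,1],
  [0,0,0,0,0,51,1],
  [0,0,0,0,0,59.5,1],
  [0,0,0,0,0,68,1],
  [0,0,0,0,0,76.5,1],
  [0,0,0,0,0,85,1],
  [0,0,0,0,0,92,1],
  [0,0,0,0,0,92,1],
])

```text
time_s: 6.4
ee_pos: [0.4936, -0.0368, 0.1129]
tool_rot: [2.478, -1.929, 0.0]
force: [-7.9, -2.3, 14.7]
gripper_width: 0.389
grip_force: 49.7
```

Call:
play_rows([
  [0,0,0.005,0,0,0,1],
  [0,0,0.015,0,0,0,1],
  [0,0,0.03,0,0,0,1],
  [0,0,0.06,0,0,0,1],
  [0,0,0.09,0,0,0,1],
  [0,0,0.09,0,0,0,1],
])

```text
time_s: 7.0
ee_pos: [0.4974, -0.0365, 0.206]
tool_rot: [-2.471, 1.932, -0.01]
force: [0.2, 0.3, -2.0]
gripper_width: 0.387
grip_force: 50.6
```

```bash
cat >> h.py <<'E'
def tray(c):
    P=pts(c); w=(c['img'].min(-1)>100)&(P[...,1]<-.15)&(P[...,2]>-.01)&(P[...,2]<.036)&(P[...,0]>.2)&(P[...,0]<.75)&(np.ptp(c['img'],axis=-1)<60)
    w=cv2.morphologyEx(w.astype(np.uint8),cv2.MORPH_OPEN,np.ones((2,2)))
    k,l,s,_=cv2.connectedComponentsWithStats(w); i=1+s[1:,4].argmax(); q=P[l==i]
    return s[i,4],cv2.minAreaRect((q[:,:2]*1000).astype(np.float32))
E
python3 - <<'E'
from h import *
st()
for n in('top','scene'):
    c=cam(n); print(n); [print(h) for h in heads(c)]; print(knob(c,[.592,-.0165])[-1])
    print(tray(c))
    if n=='top': save(c,'t2.png')
E
```

```text
t 7.0 p [ 0.4974 -0.0365  0.206 ] closing -166.0 q [  -4.2   11.9   -9.8   67.9    0.  -108.2] F [ 0.2  0.3 -2. ] w 0.387 g 50.6
top
('red', np.int32(108), array([ 0.6852, -0.0526]), array([ 0.6858, -0.0508,  0.1301]))
('red', np.int32(110), array([0.5386, 0.0679]), array([0.5402, 0.0686, 0.1301]))
('yellow', np.int32(143), array([ 0.5865, -0.1151]), array([ 0.586 , -0.1152,  0.1299]))
('blue', np.int32(88), array([0.6538, 0.0607]), array([0.6536, 0.0605, 0.1304]))
-165.35608605391533
(np.int32(3188), ((501.073486328125, -190.30279541015625), (413.2106018066406, 157.69444274902344), 79.59247589111328))
scene
('red', np.int32(139), array([0.5401, 0.0704]), array([0.5439, 0.0737, 0.1272]))
('red', np.int32(143), array([ 0.6866, -0.0518]), array([ 0.6896, -0.0474,  0.1269]))
('yellow', np.int32(130), array([ 0.588 , -0.1131]), array([ 0.5901, -0.1108,  0.1261]))
('blue', np.int32(134), array([0.6576, 0.0648]), array([0.66  , 0.0649, 0.1273]))
-166.65898221603072
(np.int32(1337), ((869.5804443359375, 167.9810791015625), (1475.994384765625, 232.38873291015625), 51.977359771728516))
```

View pics/t2.png

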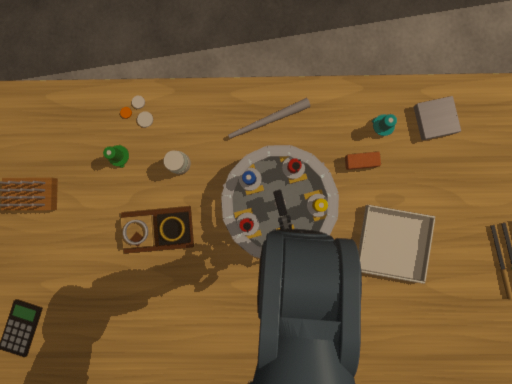

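Red head is off and held; turret at about 194.6°, tray unmoved. Carrying it to the tray.

Call:
play_rows([
  [-0.009,-0.03,0.02,0,0,-8,1],
  [-0.018,-0.07,0.02,0,0,-16,1],
  [-0.027,-0.11,0.02,0,0,-24,1],
  [-0.036,-0.15,0.02,0,0,-32,1],
  [-0.045,-0.19,0.02,0,0,-40,1],
  [-0.054,-0.23,0.02,0,0,-48,1],
  [-0.06,-0.27,0.02,0,0,-56,1],
  [-0.067,-0.305,0.01,0,0,-64,1],
  [-0.067,-0.326,-0.02,0,0,-72,1],
  [-0.067,-0.326,-0.06,0,0,-80,1],
  [-0.067,-0.326,-0.09,0,0,-88,1],
  [-0.067,-0.326,-0.09,0,0,-90,1],
])

```text
time_s: 8.3
ee_pos: [0.4249, -0.3605, 0.1057]
tool_rot: [0.373, -3.113, -0.011]
force: [-0.3, -0.5, -1.8]
gripper_width: 0.385
grip_force: 50.4
```

```bash
python3 -c "
from h import *
st()"
```

```text
t 8.3 p [ 0.4249 -0.3605  0.1057] closing 103.7 q [-40.3  22.  -10.8  57.7   0.  -54. ] F [-0.3 -0.5 -1.8] w 0.385 g 50.4
```

Call:
play_rows([
  [0.004,0,-0.02,0,0,0,1],
  [0.004,0,-0.036,0,0,0,1],
  [0.004,0,-0.036,0,0,0,1],
  [0.004,0,-0.036,0,0,0,1],
])

```text
time_s: 8.7
ee_pos: [0.4313, -0.3621, 0.0747]
tool_rot: [0.382, -3.117, -0.002]
force: [0.6, 0.7, -1.4]
gripper_width: 0.385
grip_force: 50.5
```

Call:
play_rows([
  [0,0,-0.003,0,0,0,0.2],
  [0,0,-0.003,0,0,0,0.2],
  [0,0,-0.003,0,0,0,0.2],
  [0,0,-0.003,0,0,0,0.2],
  [0,0,0.03,0,0,0,0.2],
  [0,0,0.075,0,0,0,0.2],
  [0,0,0.12,0,0,0,0],
  [0.02,0.04,0.13,0,0,0,0],
  [0.05,0.08,0.13,0,0,0,0],
  [0.07,0.12,0.13,0,0,0,0],
  [0.09,0.16,0.13,0,0,0,0],
  [0.11,0.2,0.13,0,0,0,0],
])

```text
time_s: 9.9
ee_pos: [0.5424, -0.1608, 0.2058]
tool_rot: [-0.382, 3.117, -0.001]
force: [1.4, -1.7, -0.3]
gripper_width: 1.001
grip_force: 0.0
```

```bash
python3 -c "
from h import *
st()
c=cam('top'); [print(h) for h in heads(c,.07)]"
```

```text
t 9.9 p [ 0.5424 -0.1608  0.2058] closing 104.0 q [-16.5  18.6  -0.4  71.   -0.  -30.5] F [ 1.4 -1.7 -0.3] w 1.001 g 0.0
('red', np.int32(110), array([ 0.685 , -0.0527]), array([ 0.6857, -0.0508,  0.1299]))
('red', np.int32(110), array([0.5385, 0.0681]), array([0.5401, 0.0687, 0.13  ]))
('yellow', np.int32(142), array([ 0.5866, -0.1174]), array([ 0.5861, -0.1152,  0.13  ]))
('blue', np.int32(87), array([0.6538, 0.0607]), array([0.6535, 0.0604, 0.1302]))
```

Call:
play_rows([
  [0.017,0.047,0,0,0,0.6,0],
  [0.034,0.094,0,0,0,0.6,0],
  [0.0496,0.1443,0,0,0,0.6,0],
  [0.0496,0.1443,0,0,0,0.6,0],
  [0.0496,0.1443,-0.045,0,0,0.6,0],
  [0.0496,0.1443,-0.086,0,0,0.6,0.2],
  [0.0496,0.1443,-0.086,0,0,0.6,1],
  [0.0496,0.1443,-0.086,0,0,0.6,1],
  [0.0496,0.1443,-0.086,0,0,0.6,1],
  [0.0496,0.1443,-0.086,0,0,0.6,1],
  [0.0496,0.1443,-0.086,0,0,0.6,1],
  [0.0496,0.1443,-0.086,0,0,0.6,1],
], newtons=40)

```text
time_s: 11.15
ee_pos: [0.5923, -0.0169, 0.122]
tool_rot: [-0.399, 3.112, 0.003]
force: [-1.2, 8.3, 5.7]
gripper_width: 0.224
grip_force: 41.2
```

```bash
python3 -c "
from h import *
st()
c=cam('scene'); [print(h) for h in heads(c,.04)]"
```

```text
t 11.15 p [ 0.5923 -0.0169  0.122 ] closing 104.6 q [ -1.7  23.9  -5.   60.9   0.2 -16.3] F [-1.2  8.3  5.7] w 0.224 g 41.2
('red', np.int32(119), array([ 0.4328, -0.3568]), array([ 0.4368, -0.3552,  0.0797]))
('red', np.int32(212), array([0.541 , 0.0712]), array([0.545 , 0.0735, 0.1256]))
('red', np.int32(223), array([ 0.6564, -0.0868]), array([ 0.6904, -0.0466,  0.1264]))
('yellow', np.int32(198), array([ 0.588 , -0.1129]), array([ 0.5893, -0.1115,  0.1265]))
('blue', np.int32(203), array([0.6579, 0.064 ]), array([0.6595, 0.0648, 0.1265]))
```

Head 1 stands in the tray. Turning the turret +69°.

Call:
play_rows([
  [0,0,0,0,0,7,1],
  [0,0,0,0,0,15,1],
  [0,0,0,0,0,23,1],
  [0,0,0,0,0,31,1],
  [0,0,0,0,0,39,1],
  [0,0,0,0,0,47,1],
  [0,0,0,0,0,55,1],
  [0,0,0,0,0,63,1],
  [0,0,0,0,0,69,1],
  [0,0,0,0,0,69,1],
  [0,0,0,0,0,69,1],
])

```text
time_s: 12.3
ee_pos: [0.5906, -0.0155, 0.122]
tool_rot: [-2.094, 2.337, 0.006]
force: [-9.0, 15.3, 9.5]
gripper_width: 0.229
grip_force: 42.1
```

Call:
play_rows([
  [0,0,0,0,0,0,0],
  [0,0,0,0,0,0,0],
  [0,0,0,0,0,0,0],
  [0,0,0.045,0,0,0,0],
  [0,0,0.08,0,0,-8,0],
  [-0.05,-0.01,0.08,0,0,-16,0],
  [-0.098,-0.0195,0.08,0,0,-24,0],
  [-0.098,-0.0195,0.08,0,0,-32,0],
  [-0.098,-0.0195,0.08,0,0,-40,0],
  [-0.098,-0.0195,0.08,0,0,-48,0],
  [-0.098,-0.0195,0.08,0,0,-56,0],
  [-0.098,-0.0195,0.08,0,0,-64,0],
])

```text
time_s: 13.5
ee_pos: [0.4935, -0.0381, 0.1998]
tool_rot: [-0.524, 3.097, -0.001]
force: [-1.0, -0.7, -0.2]
gripper_width: 1.002
grip_force: 0.0
```

```bash
python3 - <<'E'
from h import *
st()
for n in('top','scene'):
    c=cam(n); print(n); [print(h) for h in heads(c,.05)]; print(knob(c,[.592,-.0165])[-1])
E
```

```text
t 13.5 p [ 0.4935 -0.0381  0.1998] closing 109.2 q [ -4.4  12.  -10.5  67.4  -0.  -23.6] F [-1.  -0.7 -0.2] w 1.002 g 0.0
top
('red', np.int32(111), array([0.6586, 0.0583]), array([0.6579, 0.0592, 0.13  ]))
('red', np.int32(151), array([ 0.4314, -0.3613]), array([ 0.4326, -0.3593,  0.085 ]))
('yellow', np.int32(133), array([ 0.6829, -0.0597]), array([ 0.6832, -0.0566,  0.1299]))
('yellow', np.int32(58), array([ 0.5805, -0.0842]), array([ 0.5806, -0.0833,  0.0625]))
('yellow', np.int32(27), array([0.5406, 0.0388]), array([0.5441, 0.038 , 0.0623]))
('blue', np.int32(99), array([0.5422, 0.0697]), array([0.5431, 0.0694, 0.1304]))
84.15540055264601
scene
('red', np.int32(94), array([ 0.4354, -0.3566]), array([ 0.4368, -0.3562,  0.0813]))
('red', np.int32(179), array([ 0.4963, -0.035 ]), array([ 0.4997, -0.0307,  0.1264]))
('red', np.int32(232), array([0.633 , 0.0346]), array([0.6617, 0.0636, 0.1273]))
('yellow', np.int32(229), array([ 0.6743, -0.0772]), array([ 0.6867, -0.0532,  0.1268]))
('blue', np.int32(190), array([0.5432, 0.0732]), array([0.5461, 0.0742, 0.1265]))
83.72193505295265
```

Call:
play_rows([
  [0.001,0.001,-0.045,0,0,0,0],
  [0.001,0.001,-0.088,0,0,0,0],
  [0.001,0.001,-0.088,0,0,0,0],
  [0.001,0.001,-0.088,0,0,0,1],
  [0.001,0.001,-0.088,0,0,0,1],
  [0.001,0.001,-0.088,0,0,0,1],
  [0.001,0.001,-0.088,0,0,0,1],
  [0.001,0.001,-0.088,0,0,0,1],
  [0.001,0.001,-0.088,0,0,0,1],
  [0.001,0.001,-0.088,0,0,0,1],
], newtons=50)

```text
time_s: 14.6
ee_pos: [0.4954, -0.0368, 0.1131]
tool_rot: [-0.534, 3.093, -0.002]
force: [0.0, -1.2, 8.0]
gripper_width: 0.387
grip_force: 48.9
```

Call:
play_rows([
  [0,0,0,0,0,8.5,1],
  [0,0,0,0,0,17,1],
  [0,0,0,0,0,25.5,1],
  [0,0,0,0,0,34,1],
  [0,0,0,0,0,42.5,1],
  [0,0,0,0,0,51,1],
  [0,0,0,0,0,59.5,1],
  [0,0,0,0,0,68,1],
  [0,0,0,0,0,76.5,1],
  [0,0,0,0,0,85,1],
  [0,0,0,0,0,92,1],
  [0,0,0,0,0,92,1],
])

```text
time_s: 15.8
ee_pos: [0.494, -0.0369, 0.1131]
tool_rot: [-2.602, 1.76, -0.002]
force: [-6.3, -1.1, 12.6]
gripper_width: 0.39
grip_force: 49.4
```

Call:
play_rows([
  [0,0,0.005,0,0,0,1],
  [0,0,0.015,0,0,0,1],
  [0,0,0.03,0,0,0,1],
  [0,0,0.06,0,0,0,1],
  [0,0,0.1,0,0,0,1],
  [0,0,0.115,0,0,0,1],
  [0,0,0.115,0,0,0,1],
])

```text
time_s: 16.5
ee_pos: [0.496, -0.0367, 0.2295]
tool_rot: [-2.595, 1.764, -0.008]
force: [1.1, -0.0, -1.3]
gripper_width: 0.38
grip_force: 50.0
```

```bash
python3 - <<'E'
from h import *
st()
for n in('top','scene'):
    c=cam(n); print(n); [print(h) for h in heads(c,.07)]; print(knob(c,[.592,-.0165])[-1])
    save(c,n+'3.png'); P=pts(c)
E
```

```text
t 16.5 p [ 0.496  -0.0367  0.2295] closing -158.4 q [  -4.2   11.2   -7.1   71.4    0.  -115.8] F [ 1.1 -0.  -1.3] w 0.38 g 50.0
top
('red', np.int32(114), array([0.6564, 0.0629]), array([0.655 , 0.0614, 0.1302]))
('red', np.int32(119), array([ 0.4313, -0.3618]), array([ 0.4324, -0.3591,  0.0851]))
('yellow', np.int32(136), array([ 0.6835, -0.0528]), array([ 0.684 , -0.0535,  0.13  ]))
('blue', np.int32(102), array([0.5398, 0.0684]), array([0.5403, 0.0678, 0.1301]))
85.99634955825454
scene
('red', np.int32(45), array([ 0.433 , -0.3595]), array([ 0.4364, -0.3561,  0.0796]))
('red', np.int32(227), array([0.6574, 0.0618]), array([0.6586, 0.0654, 0.1273]))
('yellow', np.int32(229), array([ 0.6873, -0.0555]), array([ 0.6884, -0.0492,  0.1269]))
('blue', np.int32(176), array([0.542 , 0.0711]), array([0.5437, 0.0725, 0.127 ]))
87.51902585127132
```

View pics/top3.png

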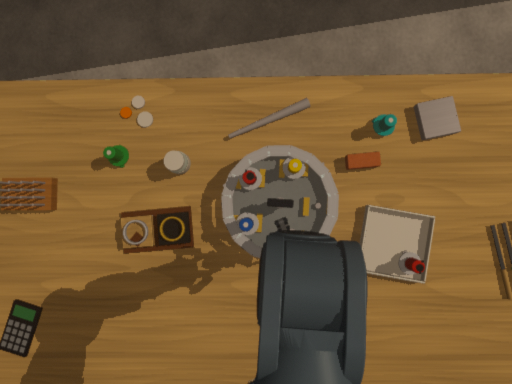

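Call:
play_rows([
  [0.002,-0.03,0,0,0,-8,1],
  [0.004,-0.07,0,0,0,-16,1],
  [0.006,-0.11,0,0,0,-24,1],
  [0.008,-0.15,0,0,0,-32,1],
  [0.01,-0.19,0,0,0,-40,1],
  [0.012,-0.23,0,0,0,-48,1],
  [0.015,-0.27,0,0,0,-56,1],
  [0.018,-0.305,0,0,0,-64,1],
  [0.022,-0.341,-0.03,0,0,-72,1],
  [0.022,-0.341,-0.075,0,0,-80,1],
  [0.022,-0.341,-0.11,0,0,-88,1],
  [0.022,-0.341,-0.11,0,0,-95,1],
])

```text
time_s: 17.8
ee_pos: [0.5126, -0.3756, 0.1087]
tool_rot: [0.442, -3.102, -0.013]
force: [-0.6, 1.3, -1.9]
gripper_width: 0.384
grip_force: 50.2
```

```bash
python3 -c "
from h import *
st()
c=cam('scene'); [print(h) for h in heads(c,.05)]; print(tray(c))"
```

```text
t 17.8 p [ 0.5126 -0.3756  0.1087] closing 106.2 q [-36.2  29.    1.5  63.2   0.  -52.4] F [-0.6  1.3 -1.9] w 0.384 g 50.2
('red', np.int32(94), array([ 0.4343, -0.3561]), array([ 0.4361, -0.3563,  0.0809]))
('red', np.int32(116), array([ 0.5176, -0.3709]), array([ 0.5223, -0.3678,  0.12  ]))
('red', np.int32(228), array([0.6333, 0.0366]), array([0.6589, 0.0657, 0.1268]))
('yellow', np.int32(230), array([ 0.6547, -0.0841]), array([ 0.6869, -0.0495,  0.1271]))
('blue', np.int32(193), array([0.5416, 0.0721]), array([0.5444, 0.0727, 0.1269]))
(np.int32(517), ((929.9136352539062, 161.63851928710938), (1411.659912109375, 129.51800537109375), 51.977359771728516))
```

Call:
play_rows([
  [0.002,0,-0.025,0,0,0,1],
  [0.002,0,-0.045,0,0,0,1],
  [0.002,0,-0.045,0,0,0,1],
  [0.002,0,-0.045,0,0,0,1],
])

```text
time_s: 18.25
ee_pos: [0.5181, -0.3774, 0.0711]
tool_rot: [0.455, -3.108, -0.001]
force: [-0.2, -0.6, -0.8]
gripper_width: 0.384
grip_force: 52.4
```

Call:
play_rows([
  [0,0,0,0,0,0,0.2],
  [0,0,0,0,0,0,0.2],
  [0,0,0,0,0,0,0.2],
  [0,0,0,0,0,0,0.2],
  [0,0,0.03,0,0,0,0.2],
  [0,0,0.075,0,0,0,0.2],
  [0,0,0.12,0,0,0,0],
  [0,0,0.135,0,0,-8,0],
  [0,0.04,0.135,0,0,-16,0],
  [0,0.08,0.135,0,0,-24,0],
  [0,0.12,0.135,0,0,-32,0],
  [0,0.16,0.135,0,0,-40,0],
])

```text
time_s: 19.45
ee_pos: [0.5181, -0.2163, 0.2066]
tool_rot: [0.647, 3.074, -0.0]
force: [0.0, -0.2, 0.1]
gripper_width: 1.003
grip_force: 0.0
```

```bash
python3 -c "
from h import *
st()
c=cam('top'); [print(h) for h in heads(c,.05)]"
```

```text
t 19.45 p [ 0.5181 -0.2163  0.2066] closing 66.2 q [-22.7  18.2  -0.9  70.9  -0.    1.1] F [ 0.  -0.2  0.1] w 1.003 g 0.0
('red', np.int32(114), array([0.6564, 0.063 ]), array([0.6552, 0.0614, 0.1299]))
('yellow', np.int32(136), array([ 0.6835, -0.0529]), array([ 0.684 , -0.0536,  0.1302]))
('yellow', np.int32(33), array([0.6572, 0.0277]), array([0.6596, 0.0274, 0.0628]))
('yellow', np.int32(64), array([ 0.5832, -0.0855]), array([ 0.583 , -0.0844,  0.0626]))
('yellow', np.int32(32), array([0.5393, 0.0362]), array([0.5434, 0.0357, 0.0623]))
('yellow', np.int32(57), array([ 0.5001, -0.0701]), array([ 0.5011, -0.07  ,  0.0626]))
('blue', np.int32(99), array([0.5398, 0.0672]), array([0.54  , 0.0679, 0.1299]))
```

Call:
play_rows([
  [0.015,0.04,0,0,0,-8,0],
  [0.03,0.08,0,0,0,-16,0],
  [0.045,0.12,0,0,0,-24,0],
  [0.06,0.16,0,0,0,-32,0],
  [0.0742,0.1998,0,0,0,-40,0],
  [0.0742,0.1998,0,0,0,-48,0],
  [0.0742,0.1998,0,0,0,-56,0],
  [0.0742,0.1998,0,0,0,-64,0],
  [0.0742,0.1998,0,0,0,-70,0],
  [0.0742,0.1998,-0.04,0,0,-70,0],
  [0.0742,0.1998,-0.086,0,0,-70,0.2],
  [0.0742,0.1998,-0.086,0,0,-70,0.2],
])

```text
time_s: 20.7
ee_pos: [0.5888, -0.0178, 0.1154]
tool_rot: [-2.282, -2.15, 0.01]
force: [-1.1, 0.3, 0.6]
gripper_width: 0.801
grip_force: 0.0
```

Call:
play_rows([
  [0,0,0,0,0,0,1],
  [0,0,0,0,0,0,1],
  [0,0,0,0,0,0,1],
  [0,0,0,0,0,0,1],
  [0,0,0,0,0,0,1],
  [0,0,0,0,0,0,1],
], newtons=40)

```text
time_s: 21.3
ee_pos: [0.5903, -0.0177, 0.1223]
tool_rot: [-2.285, -2.153, 0.003]
force: [-13.3, 1.9, 12.4]
gripper_width: 0.225
grip_force: 40.4
```

```bash
python3 -c "
from h import *
st()
c=cam('scene'); [print(h) for h in heads(c,.05)]"
```

```text
t 21.3 p [ 0.5903 -0.0177  0.1223] closing -3.4 q [-1.7 24.  -4.9 61.3  0.  91.7] F [-13.3   1.9  12.4] w 0.225 g 40.4
('red', np.int32(93), array([ 0.4333, -0.3574]), array([ 0.4369, -0.3561,  0.0808]))
('red', np.int32(100), array([ 0.5216, -0.3721]), array([ 0.5223, -0.37  ,  0.0806]))
('red', np.int32(232), array([0.633 , 0.0371]), array([0.6585, 0.065 , 0.1273]))
('yellow', np.int32(228), array([ 0.6579, -0.0854]), array([ 0.6884, -0.0493,  0.1266]))
('blue', np.int32(176), array([0.5427, 0.0722]), array([0.5447, 0.0734, 0.1263]))
```

Both reds stand in the tray. Turning +141° in two calls.

Call:
play_rows([
  [0,0,0,0,0,5,1],
  [0,0,0,0,0,13,1],
  [0,0,0,0,0,21,1],
  [0,0,0,0,0,29,1],
  [0,0,0,0,0,37,1],
  [0,0,0,0,0,45,1],
  [0,0,0,0,0,53,1],
  [0,0,0,0,0,61,1],
  [0,0,0,0,0,69,1],
  [0,0,0,0,0,77,1],
])

```text
time_s: 22.35
ee_pos: [0.5908, -0.0175, 0.1223]
tool_rot: [-0.44, -3.109, -0.0]
force: [-12.6, 4.4, 11.6]
gripper_width: 0.224
grip_force: 40.3
```

Call:
play_rows([
  [0,0,0,0,0,8,1],
  [0,0,0,0,0,16,1],
  [0,0,0,0,0,24,1],
  [0,0,0,0,0,32,1],
  [0,0,0,0,0,40,1],
  [0,0,0,0,0,48,1],
  [0,0,0,0,0,56,1],
  [0,0,0,0,0,64,1],
  [0,0,0,0,0,64,1],
  [0,0,0,0,0,64,1],
])

```text
time_s: 23.35
ee_pos: [0.5906, -0.0171, 0.1222]
tool_rot: [1.268, -2.873, -0.003]
force: [-12.2, 4.6, 11.3]
gripper_width: 0.232
grip_force: 40.5
```

Call:
play_rows([
  [0,0,0,0,0,0,0],
  [0,0,0,0,0,0,0],
  [0,0,0,0,0,0,0],
  [0,0,0.045,0,0,0,0],
  [0,0,0.08,0,0,-8,0],
  [-0.05,-0.01,0.08,0,0,-16,0],
  [-0.098,-0.0195,0.08,0,0,-24,0],
  [-0.098,-0.0195,0.08,0,0,-32,0],
  [-0.098,-0.0195,0.08,0,0,-32,0],
  [-0.098,-0.0195,0.08,0,0,-32,0],
])

```text
time_s: 24.35
ee_pos: [0.4957, -0.0375, 0.2009]
tool_rot: [-0.432, 3.11, -0.001]
force: [-0.3, -0.5, -0.0]
gripper_width: 1.003
grip_force: 0.0
```

```bash
python3 - <<'E'
from h import *
st()
for n in('top','scene'):
    c=cam(n); print(n); [print(h) for h in heads(c,.07)]; print(knob(c,[.592,-.0165])[-1])
E
```

```text
t 24.35 p [ 0.4957 -0.0375  0.2009] closing 105.8 q [ -4.3  12.1 -10.2  67.6  -0.  -20.1] F [-0.3 -0.5 -0. ] w 1.003 g 0.0
top
('red', np.int32(101), array([ 0.5185, -0.3767]), array([ 0.517 , -0.3739,  0.0852]))
('red', np.int32(124), array([ 0.4316, -0.3618]), array([ 0.4329, -0.3591,  0.0849]))
('yellow', np.int32(137), array([0.5434, 0.0706]), array([0.5427, 0.0704, 0.1303]))
('blue', np.int32(92), array([ 0.5817, -0.1137]), array([ 0.581 , -0.1135,  0.13  ]))
47.601431787095734
scene
('red', np.int32(50), array([ 0.4338, -0.3589]), array([ 0.436 , -0.3565,  0.0807]))
('red', np.int32(49), array([ 0.521 , -0.3725]), array([ 0.5225, -0.3687,  0.0798]))
('red', np.int32(177), array([ 0.4961, -0.0337]), array([ 0.4987, -0.0333,  0.1267]))
('yellow', np.int32(225), array([0.5439, 0.0741]), array([0.5458, 0.0739, 0.1275]))
('blue', np.int32(170), array([ 0.5846, -0.1151]), array([ 0.5848, -0.1109,  0.1263]))
47.92266125865723
```

Call:
play_rows([
  [-0.001,0.0005,-0.045,0,0,0,0],
  [-0.001,0.0005,-0.088,0,0,0,0],
  [-0.001,0.0005,-0.088,0,0,0,0],
  [-0.001,0.0005,-0.088,0,0,0,1],
  [-0.001,0.0005,-0.088,0,0,0,1],
  [-0.001,0.0005,-0.088,0,0,0,1],
  [-0.001,0.0005,-0.088,0,0,0,1],
  [-0.001,0.0005,-0.088,0,0,0,1],
  [-0.001,0.0005,-0.088,0,0,0,1],
  [-0.001,0.0005,-0.088,0,0,0,1],
], newtons=50)

```text
time_s: 25.45
ee_pos: [0.4947, -0.0369, 0.114]
tool_rot: [-0.426, 3.109, -0.001]
force: [-0.8, -0.3, 6.4]
gripper_width: 0.391
grip_force: 49.0
```

Call:
play_rows([
  [0,0,0,0,0,8.5,1],
  [0,0,0,0,0,17,1],
  [0,0,0,0,0,25.5,1],
  [0,0,0,0,0,34,1],
  [0,0,0,0,0,42.5,1],
  [0,0,0,0,0,51,1],
  [0,0,0,0,0,59.5,1],
  [0,0,0,0,0,68,1],
  [0,0,0,0,0,76.5,1],
  [0,0,0,0,0,85,1],
  [0,0,0,0,0,92,1],
  [0,0,0,0,0,92,1],
])

```text
time_s: 26.65
ee_pos: [0.4943, -0.0367, 0.114]
tool_rot: [-2.538, 1.849, -0.003]
force: [-1.9, 1.2, 7.8]
gripper_width: 0.384
grip_force: 49.1
```

Call:
play_rows([
  [0,0,0.005,0,0,0,1],
  [0,0,0.015,0,0,0,1],
  [0,0,0.03,0,0,0,1],
  [0,0,0.06,0,0,0,1],
  [0,0,0.1,0,0,0,1],
  [0,0,0.115,0,0,0,1],
  [0,0,0.115,0,0,0,1],
])

```text
time_s: 27.35
ee_pos: [0.4949, -0.037, 0.2304]
tool_rot: [-2.532, 1.854, -0.007]
force: [0.3, 0.4, -1.9]
gripper_width: 0.385
grip_force: 49.9
```

```bash
python3 - <<'E'
from h import *
st()
for n in('top','scene'):
    c=cam(n); print(n); [print(h) for h in heads(c,.07)]; print(knob(c,[.592,-.0165])[-1])
    if n=='top':
        i=np.hstack([cv2.resize(c['img'][190:300,340:450],(500,500),interpolation=cv2.INTER_CUBIC)]); cv2.imwrite('pics/tr4.png',i[...,::-1])
E
```

```text
t 27.35 p [ 0.4949 -0.037   0.2304] closing -162.4 q [  -4.3   11.1   -7.1   71.5    0.  -111.8] F [ 0.3  0.4 -1.9] w 0.385 g 49.9
top
('red', np.int32(98), array([ 0.5174, -0.377 ]), array([ 0.5172, -0.3743,  0.0856]))
('red', np.int32(120), array([ 0.4316, -0.3613]), array([ 0.4323, -0.359 ,  0.0847]))
('yellow', np.int32(133), array([0.5393, 0.0689]), array([0.5414, 0.0695, 0.13  ]))
('blue', np.int32(91), array([ 0.5817, -0.1136]), array([ 0.5823, -0.1135,  0.1302]))
48.2784299528802
scene
('red', np.int32(46), array([ 0.4341, -0.3592]), array([ 0.4375, -0.3546,  0.0811]))
('red', np.int32(48), array([ 0.5207, -0.371 ]), array([ 0.5231, -0.3693,  0.0804]))
('yellow', np.int32(222), array([0.5427, 0.0712]), array([0.5453, 0.0738, 0.1275]))
('blue', np.int32(177), array([ 0.5843, -0.113 ]), array([ 0.5867, -0.1111,  0.1257]))
49.14514670246506
```

View pics/tr4.png

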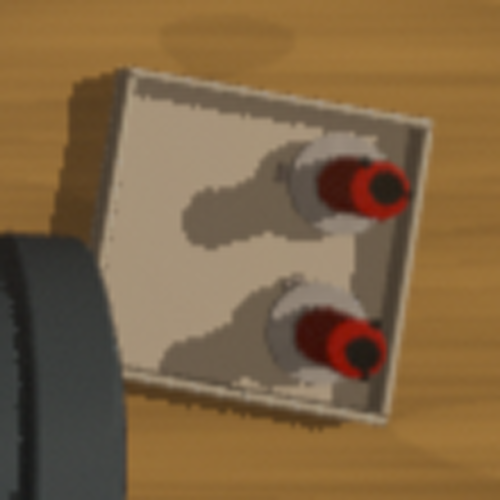

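Call:
play_rows([
  [0,-0.03,0,0,0,-6,1],
  [0,-0.07,0,0,0,-14,1],
  [0,-0.11,0,0,0,-22,1],
  [-0.002,-0.15,0,0,0,-30,1],
  [-0.004,-0.19,0,0,0,-38,1],
  [-0.004,-0.225,0,0,0,-46,1],
  [-0.004,-0.245,-0.02,0,0,-54,1],
  [-0.004,-0.245,-0.065,0,0,-59,1],
  [-0.004,-0.245,-0.11,0,0,-59,1],
  [-0.004,-0.245,-0.14,0,0,-59,1],
  [-0.004,-0.245,-0.14,0,0,-59,1],
])

```text
time_s: 28.55
ee_pos: [0.4859, -0.2799, 0.0819]
tool_rot: [1.289, -2.858, -0.013]
force: [0.1, -0.0, -1.7]
gripper_width: 0.385
grip_force: 50.1
```

```bash
python3 -c "
from h import *
st()
c=cam('scene'); [print(h) for h in heads(c,.05)]"
```

```text
t 28.55 p [ 0.4859 -0.2799  0.0819] closing 138.6 q [-29.9  23.6 -12.2  54.8  -0.  -78.5] F [ 0.1 -0.  -1.7] w 0.385 g 50.1
('red', np.int32(173), array([ 0.4682, -0.3067]), array([ 0.5072, -0.2742,  0.1338]))
('red', np.int32(98), array([ 0.5211, -0.3723]), array([ 0.5215, -0.3698,  0.0806]))
('yellow', np.int32(224), array([0.5431, 0.0727]), array([0.5455, 0.0736, 0.1264]))
('blue', np.int32(173), array([ 0.5855, -0.1134]), array([ 0.5861, -0.1116,  0.127 ]))
```

Call:
play_rows([
  [0,0,-0.014,0,0,0,1],
  [0,0,-0.015,0,0,0,1],
  [0,0,-0.015,0,0,0,1],
  [0,0,-0.015,0,0,0,1],
])

```text
time_s: 29.0
ee_pos: [0.4901, -0.2822, 0.0736]
tool_rot: [-1.292, 2.862, -0.002]
force: [0.3, -0.0, -0.7]
gripper_width: 0.382
grip_force: 50.1
```

Call:
play_rows([
  [0,0,0,0,0,0,0.3],
  [0,0,0,0,0,0,0.3],
  [0,0,0,0,0,0,0.3],
  [0,0,0,0,0,0,0.3],
  [0,0,0.03,0,0,0,0.3],
  [0,0,0.075,0,0,0,0.3],
  [0,0,0.12,0,0,0,0],
  [0.01,0.03,0.135,0,0,0,0],
  [0.03,0.07,0.135,0,0,0,0],
  [0.05,0.11,0.135,0,0,0,0],
  [0.07,0.15,0.135,0,0,0,0],
  [0.09,0.19,0.135,0,0,0,0],
])

```text
time_s: 30.2
ee_pos: [0.58, -0.0903, 0.2075]
tool_rot: [-1.292, 2.863, -0.0]
force: [1.0, 0.2, -0.5]
gripper_width: 1.003
grip_force: 0.0
```

```bash
python3 -c "
from h import *
st()
for n in ('top','scene'):
  c=cam(n); [print(h) for h in heads(c,.02) if h[0]!='yellow' or h[3][2]>.1]; print(knob(c,[.592,-.0165])[-1])"
```

```text
t 30.2 p [ 0.58   -0.0903  0.2075] closing 138.6 q [ -8.8  20.6   2.9  72.3  -0.  -57.4] F [ 1.   0.2 -0.5] w 1.003 g 0.0
('red', np.int32(159), array([ 0.5186, -0.3885]), array([ 0.5174, -0.3738,  0.0849]))
('red', np.int32(157), array([ 0.4306, -0.3727]), array([ 0.4327, -0.3592,  0.0849]))
('yellow', np.int32(118), array([0.5423, 0.0697]), array([0.542 , 0.0693, 0.13  ]))
48.50566143479375
('red', np.int32(268), array([ 0.4672, -0.3197]), array([ 0.4719, -0.3113,  0.0813]))
('red', np.int32(147), array([ 0.5203, -0.378 ]), array([ 0.5218, -0.3698,  0.081 ]))
('yellow', np.int32(216), array([0.5447, 0.0723]), array([0.547 , 0.0737, 0.1266]))
('blue', np.int32(172), array([ 0.5842, -0.1122]), array([ 0.5869, -0.1106,  0.1262]))
49.631218456405016
```

Call:
play_rows([
  [0.006,0.037,0,0,0,0,0],
  [0.0122,0.0738,0,0,0,0,0],
  [0.0122,0.0738,0,0,0,0,0],
  [0.0122,0.0738,-0.045,0,0,0,0],
  [0.0122,0.0738,-0.086,0,0,0,0.2],
  [0.0122,0.0738,-0.086,0,0,0,1],
  [0.0122,0.0738,-0.086,0,0,0,1],
  [0.0122,0.0738,-0.086,0,0,0,1],
  [0.0122,0.0738,-0.086,0,0,0,1],
  [0.0122,0.0738,-0.086,0,0,0,1],
  [0.0122,0.0738,-0.086,0,0,0,1],
], newtons=40)

```text
time_s: 31.4
ee_pos: [0.5909, -0.0168, 0.1239]
tool_rot: [-1.293, 2.862, 0.004]
force: [-9.5, 7.7, 9.5]
gripper_width: 0.228
grip_force: 43.8
```

Call:
play_rows([
  [0,0,0,0,0,-6,1],
  [0,0,0,0,0,-14,1],
  [0,0,0,0,0,-22,1],
  [0,0,0,0,0,-30,1],
  [0,0,0,0,0,-38,1],
  [0,0,0,0,0,-46,1],
  [0,0,0,0,0,-54,1],
  [0,0,0,0,0,-62,1],
  [0,0,0,0,0,-68,1],
  [0,0,0,0,0,-72.5,1],
  [0,0,0,0,0,-72.5,1],
  [0,0,0,0,0,-72.5,1],
])

```text
time_s: 32.6
ee_pos: [0.5911, -0.0177, 0.1239]
tool_rot: [0.651, 3.073, 0.002]
force: [-8.2, 3.6, 8.5]
gripper_width: 0.227
grip_force: 43.7
```

Call:
play_rows([
  [0,0,0,0,0,0,0],
  [0,0,0,0,0,0,0],
  [0,0,0,0,0,0,0],
  [0,0,0.045,0,0,0,0],
  [0,0,0.09,0,0,0,0],
  [0,0,0.14,0,0,0,0],
  [-0.03,0.04,0.14,0,0,0,0],
  [-0.06,0.08,0.14,0,0,0,0],
  [-0.09,0.12,0.14,0,0,0,0],
  [-0.12,0.16,0.14,0,0,0,0],
  [-0.15,0.2,0.14,0,0,0,0],
  [-0.18,0.24,0.14,0,0,0,0],
])

```text
time_s: 33.8
ee_pos: [0.4106, 0.2232, 0.2618]
tool_rot: [0.652, 3.072, 0.001]
force: [0.1, 0.9, 0.7]
gripper_width: 1.002
grip_force: 0.0
```

Call:
play_rows([
  [-0.03,0.04,0,0,0,0,0],
  [-0.06,0.08,0,0,0,0,0],
  [-0.09,0.12,0,0,0,0,0],
  [-0.12,0.16,0,0,0,0,0],
  [-0.12,0.16,0,0,0,0,0],
  [-0.12,0.16,0,0,0,0,0],
])

```text
time_s: 34.4
ee_pos: [0.2909, 0.3828, 0.2614]
tool_rot: [0.646, 3.074, -0.0]
force: [-1.4, 0.0, 0.2]
gripper_width: 1.0
grip_force: 0.0
```

```bash
python3 - <<'E'
from h import *
st()
for n in ('top','scene'):
  c=cam(n); [print(h) for h in heads(c,.02) if h[0]!='yellow' or h[3][2]>.1]; print(knob(c,[.592,-.0165])[-1])
  if n=='top':
    i=cv2.resize(c['img'][130:290,190:440],None,fx=3.2,fy=3.2,interpolation=cv2.INTER_CUBIC); cv2.imwrite('pics/end.png',i[...,::-1])
E
```

```text
t 34.4 p [0.2909 0.3828 0.2614] closing 66.3 q [52.8  9.1 -5.  75.9 -0.  76.5] F [-1.4  0.   0.2] w 1.0 g 0.0
('red', np.int32(107), array([ 0.5183, -0.3766]), array([ 0.5174, -0.3741,  0.0852]))
('red', np.int32(117), array([ 0.4911, -0.2814]), array([ 0.4916, -0.2824,  0.0851]))
('red', np.int32(162), array([ 0.4307, -0.373 ]), array([ 0.4328, -0.3593,  0.0852]))
('yellow', np.int32(137), array([0.6587, 0.058 ]), array([0.6583, 0.058 , 0.13  ]))
('blue', np.int32(94), array([ 0.4958, -0.0362]), array([ 0.496 , -0.0357,  0.1302]))
155.7787941109192
('red', np.int32(287), array([ 0.4631, -0.3181]), array([ 0.4675, -0.3154,  0.0803]))
('red', np.int32(152), array([ 0.5222, -0.379 ]), array([ 0.5216, -0.3692,  0.0816]))
('yellow', np.int32(249), array([0.6408, 0.0386]), array([0.6626, 0.0623, 0.1266]))
('blue', np.int32(158), array([ 0.4956, -0.033 ]), array([ 0.499 , -0.0329,  0.1269]))
156.73970054429083
```

View pics/end.png

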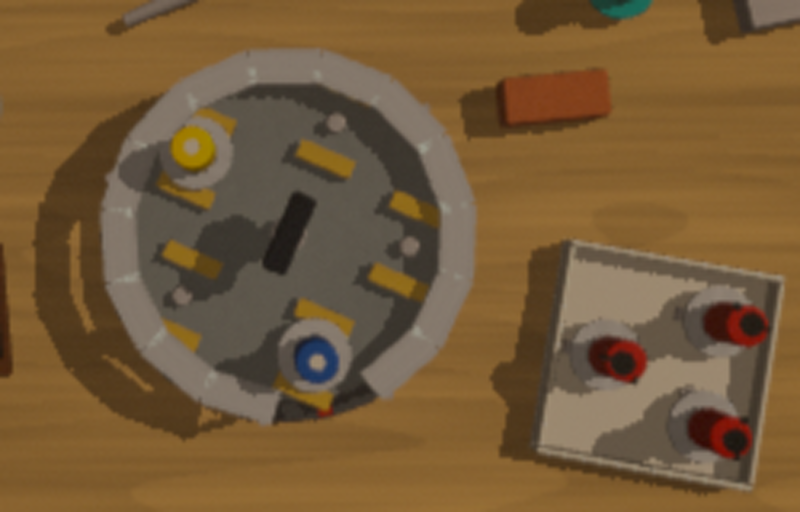

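All three reds stand in the tray (zoom px (617,360), (735,325), (725,435)). Blue stands in the gap at (316,360), yellow is still mounted, and nothing else has moved.

```bash
python3 -c "
from rig import arm
print(arm.finish_job())"
```

```text
the job is handed in; nothing more can be done
None
```

I handed the job in at about 34 s: all three red heads stand in the tray, yellow and blue are still mounted, and blue stands in the gap for the silver bangle on the pin. The hand-in reported no verdict, so this rests on my last pictures.

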